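# Walk a heavy cast shell round to the fence

### The arm

A 6-joint arm with a two-finger parallel gripper is mounted at the origin on the work surface. World frame = base frame: x ahead of the robot, y to its left, z up, the work surface at z = 0. Lengths are in mm, angles in rad, forces in N, time in s.
With the tool pointing down it reaches from about 350 to 775 mm from the base axis. Payload 7.3 kg.
Tool frame: the origin (TCP) lies between the finger pads; the fingertips stand 22 mm ahead of it and the grasp point (between the pads) lies 3 mm ahead of it; z points along the fingers, x is the direction in which the jaws open and shut, and the axes are right-handed (so a half turn about z gives the same grasp; the last joint's range is limited). The gripper opens to 92 mm and grips with 3 to 60 N. Pads are 19 mm wide; open, the fingers measure 130 mm over their backs; the gripper's body (75 mm by 190 mm) begins 47 mm behind the grasp point.
Start: joints at [1.054, 0.342, 1.524, -0, 1.275, -0.146], TCP at [190.226, 489.343, 248.741] pointing down, gripper open.
Joint ranges: [-2.53, 2.53], [-0.77, 2.02], [0.04, 2.7], [-1, 4.14], [0.28, 2.66], [-3.11, 3.11]. Speed limits (rad/s): [2.57, 2.57, 3.14, 3.14, 3.14, 3.14].

### API

Orientations are given as [roll, pitch, yaw] about the fixed x, y, z axes, in that order (R = Rz(yaw) Ry(pitch) Rx(roll)).
In Python, from plant import * gives the robot as it stands. The module is installed in compiled form; this text tells all that it offers.
- The arm moves only by the shell command python3 -m handwheel 'ROWS' [OPENING]. ROWS is a JSON object of lists of equal length, an entry for each row: "translation": the shift along the world's x, y, z in units of 15 cm (1.0 is 15 cm), a list of three; "twist": the turn about the world's z in units of 90 degrees (1.0 is 90 degrees). In form: {"translation": [[tx, ty, tz], ...], "twist": [twist, ...]}. A call has exactly 8 rows; each row shifts and turns the pose as measured when the row begins; what a row does not reach is not made up. A row lasts 1/8 s, in which the tool goes at most 62.5 mm and 10.7 degrees, less where a joint would pass 70% of its speed; a pose out of reach is approached as far as the arm can. A call with a number of a shift or a turn outside -1 to 1 is refused whole. A call with a gripper value outside its range is refused whole. OPENING is the closure in counts, from 0 (fully open) to 255 (shut), set as the call begins (- or left out, the last holds). The fingers move at their own pace and stop on an object; the grip force is fixed at half the most. Time passes only in rows, so rows that do not move let the fingers close, or fill a call up. It gives the time, the measured TCP pose, the force and the opening at its end, in the units of the state.
- get_obs(): the state, without advancing time (a new reading comes with each control period).
- capture(name): name is "side" or "top" or "wrist"; returns a dict with "img" (384x512x3 uint8, red, green, blue), "vertical_fov" (degrees; the focal length in pixels is half the picture's height over the tangent of half this angle, whatever the lens; pixels are square), "cx", "cy" (the principal point, pixels), "distortion" ([k1, k2, p1, p2, k3] as OpenCV has them; the pictures are not rectified), "world_from_camera" (4x4, takes a point from camera to world coordinates). Camera axes: x right, y up, looking along -z (the intrinsics and any distortion apply to the point x, -y, -z); pixel columns grow to the right and rows downward; lengths in mm; the calibration is good to about 2 mm. A picture is of the moment at which its call begins. There is no depth.
- close_job(): hands the job in, once; it reports no verdict.
Trained networks look in the newest picture that a camera, given by its name, has taken for a name from the list of things; names that differ only in an ending like _2 or _b are one class to them, and where a whole thing is asked for, a point or a joint stands for the part that bears it (a point fixed in the world has none). Each returns a list of dicts, best first, with "score" (0 to 1); they miss things now and then, are a little off and sometimes report something else, mostly with a low value. They report only what shows in the picture. A call takes as long as a camera call. They do not tell look-alikes from the thing itself.
- search_frame(camera, label): "position" ([x, y, z] in mm, in the coordinates of the camera as it stood for that picture, good to about 4 mm: the middle of the surface that is visible of it).
- spot_point(camera, label): "position" ([x, y, z] in mm, in the coordinates of the camera as it stood for that picture, good to about 4 mm: a listed point, or the origin of a listed thing).
The state is a dict: "time": time; "joint_positions": joint angles; "dq": joint speeds; "tau": joint torques, N m; "tool_pos": TCP position; "tcp_rot": TCP orientation; "contact_force": force on the tool from outside, world axes, zero at the start; "moment": the same for the moment, N m; "grip_width": finger opening in mm.
Only numpy, scipy, OpenCV 4.12 (cv2) and the standard library are available. Lean on these libraries where they do the work, as an engineer would, in place of code of your own. Each camera call takes 0.05 s, during which the arm holds its last target.

### The job

Walk the heavy cast metal receiver shell round by pushing at its corners until one of its two plain long sides faces the steel fence on the front of the shelf, and only then, when it is about square, push it up so that this whole side lies flat against the fence. Use the fingers only to push it along the table: do not lift or tip it, and do not let it touch the fence while it is still clearly crooked. Leave the parts cup, coupler, foot pad and tuner where they are.

Things in the scene. Friction and masses are not known exactly. Their poses are not given: they have to be found in the camera images.
- shell: heavy cast metal block, 100 mm (its x) by 150 mm (its y) by 55 mm high, low ribs on top, loose on the table, 0.6 to 1.0 kg, a few newtons to slide. Origin: centre of its underside, z up. The long sides (facing its +x and -x) are plain and either may go to the fence; the short ends carry four flush sockets. Starts in front of the fence, clear of it, centre 135 to 165 mm from its face, 37 to 90 degrees crooked either way.
- shelf: fixed low plywood shelf with a straight upright steel fence, 440 mm long, 50 mm high, along its front edge. Origin on the fence's front face, half-way along, at table level; x points level and square into the fence, away from the open table, y along the fence, z up. Behind the fence the shelf top is 53 mm high at most; a steel bin of plastic shells, up to 0.18 m high, stands at least 90 mm behind the face.
- cup: bystander: round plastic parts cup, 72 mm across the rim, 80 mm high, loose; origin at the centre of its underside. The cup, coupler and pad stand on the table beyond the ends of the fence, in any order.
- coupler: bystander: brass coupler standing on end, a round stub 36 mm across at its collar and 46 mm high, loose; origin at the centre of its underside.
- pad: bystander: round rubber foot pad, 52 mm across, 15 mm high, loose; origin at the centre of its underside.
- tuner: bystander: dented silver tuner box, 45 x 70 x 24 mm with a 12 mm stub on its +y end, lying loose on top of the shelf 55 to 70 mm behind the fence face; origin at the centre of its underside.
Things that resemble listed ones, but are neither listed nor needed, are in the scene too. Of the things like the shell, leave any that is brown, green or yellow; of the rest the smaller one is meant.

How it is judged (in metres and radians):
At the end, for the whole second after the job is handed in: A long side of the shell lies along the fence within 0.06 rad (3.4 degrees), its middle within 7 mm of the fence face and its whole length on the fence; the shell stands flat on the table, at rest (angle between the x axis of shell and the x axis of shelf, either way round below 0.06 rad and x of shell in the frame of shelf above -0.057 m and y of shell in the frame of shelf between -0.145 and 0.145 m and angle between shell's own z axis and vertical below 0.05 rad and height (world z) of shell below 0.004 m and linear speed of shell below 0.01 m/s and angular speed of shell below 0.05 rad/s); the robot touches nothing.
It fails at once if the shell touches the fence while more than 0.26 rad (15 degrees) out of square with it (angle between the x axis of shell and the x axis of shelf, either way round above 0.26 rad and contact force between shell and shelf above 0.5 N).
It fails at once if the shell is lifted more than 8 mm or tipped more than 0.15 rad (height (world z) of shell above 0.008 m or angle between shell's own z axis and vertical above 0.15 rad).
It fails at once if the parts cup, coupler, foot pad or tuner is shifted more than 15 mm (distance of any of cup, coupler, pad, tuner from where it was at the start of the episode above 0.015 m).
It also fails if it takes over 64 s, if anything falls off the work surface, if the arm or the gripper's body presses on something with over 40 N, if the wrist force passes 120 N, or if a joint passes its speed limit or range.

## Working session

There is one attempt and no reset: what is moved stays moved. The work goes in short steps, Python scripts to look and compute and a shell command to move; the robot and the scene stay as the last step left them, time stands still between calls to the robot, and variables do not carry over. Pictures are saved under pics/ and viewed, and the job is handed in when it is done.

```bash
mkdir -p pics
cat > h.py <<'E'
from plant import *
import numpy as np, cv2
def cap(n,fn=None):
    c=capture(n)
    if fn: cv2.imwrite('pics/'+fn,cv2.cvtColor(c['img'],cv2.COLOR_RGB2BGR))
    return c
def K(c):
    h,w=c['img'].shape[:2]; f=h/2/np.tan(np.radians(c['vertical_fov'])/2)
    return np.array([[f,0,c['cx']],[0,f,c['cy']],[0,0,1.]]),np.array(c['distortion'],float)
def pix2w(c,pts,z):
    k,d=K(c); u=cv2.undistortPoints(np.array(pts,float).reshape(-1,1,2),k,d).reshape(-1,2)
    T=np.array(c['world_from_camera']); o=T[:3,3]
    r=(T[:3,:3]@np.c_[u[:,0],-u[:,1],-np.ones(len(u))].T).T
    return o+r*((z-o[2])/r[:,2])[:,None]
def w2pix(c,P):
    k,d=K(c);T=np.linalg.inv(np.array(c['world_from_camera']))
    p=np.array(P,float).reshape(-1,3)@T[:3,:3].T+T[:3,3]
    p=p*[1,-1,-1]
    return cv2.projectPoints(p,np.zeros(3),np.zeros(3),k,d)[0].reshape(-1,2)
def cam2w(c,p):
    T=np.array(c['world_from_camera']);return T[:3,:3]@np.array(p)+T[:3,3]
E
python3 - <<'E'
from h import *
for n in ['top','side','wrist']:
    c=cap(n,n+'0.png'); print(n,np.round(c['world_from_camera'],2).tolist(),c['vertical_fov'],c['distortion'])
    for l in ['shell','shelf','cup','coupler','pad','tuner']:
        for r in spot_point(n,l): print(l,round(r['score'],2),cam2w(c,r['position']).round(0), w2pix(c,cam2w(c,r['position'])).round(0))
o=get_obs();print(o)
E
```

```text
top [[-0.16, 0.97, -0.2, 352.48], [-0.99, -0.16, 0.03, -52.21], [-0.01, 0.2, 0.98, 1104.19], [0.0, 0.0, 0.0, 1.0]] 53.89292103860665 [-0.09182849  0.          0.          0.          0.        ]
shell 0.95 [549. -77.   4.] [[247. 197.]]
shell 0.95 [ 574. -516.   -0.] [[388. 166.]]
shell 0.9 [666. 379.  -2.] [[ 94. 183.]]
shell 0.76 [308. 148.   2.] [[183. 291.]]
shell 0.64 [ 373. -311.   -0.] [[336. 243.]]
shelf 0.57 [703. -42.  -3.] [[228. 150.]]
cup 0.75 [539. 229.  -1.] [[146. 216.]]
coupler 0.43 [ 660. -354.    2.] [[331. 147.]]
pad 0.76 [642. 233.  -2.] [[141. 183.]]
tuner 0.83 [764. -24.  53.] [[218. 126.]]
side [[-0.99, 0.09, -0.12, 422.18], [-0.15, -0.63, 0.76, 801.58], [-0.01, 0.77, 0.63, 791.54], [0.0, 0.0, 0.0, 1.0]] 50.64394262333494 [0.03624144 0.         0.         0.         0.        ]
shell 0.86 [311. 145.  -1.] [[346. 274.]]
shell 0.82 [ 375. -304.   -2.] [[324. 164.]]
shell 0.77 [662. 385.   2.] [[176. 345.]]
shell 0.73 [557. -74.  -6.] [[259. 206.]]
shell 0.63 [ 573. -517.    2.] [[272. 126.]]
shelf 0.8 [696. -36.   0.] [[209. 209.]]
cup 0.78 [545. 231.  -2.] [[24
[... 252 characters left out ...]
          0.          0.        ]
{'time': 1.05, 'joint_positions': array([ 1.05399061e+00,  3.41986630e-01,  1.52410979e+00, -2.16318782e-05,
        1.27542153e+00, -1.45970840e-01]), 'dq': array([-0.00102828,  0.00082333, -0.00039649,  0.00017505,  0.00031992,
       -0.0013282 ]), 'tau': array([-7.16744889e-04, -4.31152010e+01, -2.44483531e+01,  7.16951257e-02,
        4.84454166e-02, -2.39203746e-05]), 'tool_pos': array([190.2299494 , 489.32896345, 248.74402756]), 'tcp_rot': array([ 3.14156131e+00, -7.08934923e-05,  1.19996774e+00]), 'contact_force': array([ 0.05613306, -0.37629784, -0.24014334]), 'moment': array([-0.00761092,  0.0109942 , -0.03193112]), 'grip_width': 92.13532820378757}
```

View pics/top0.png

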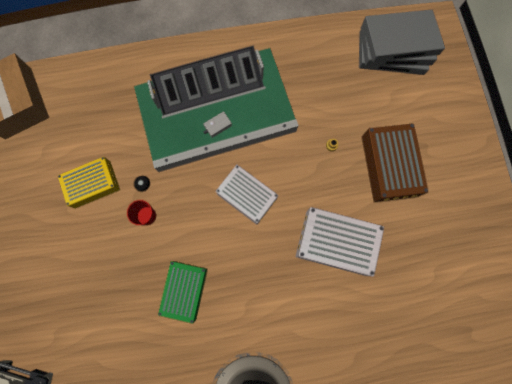

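View pics/side0.png

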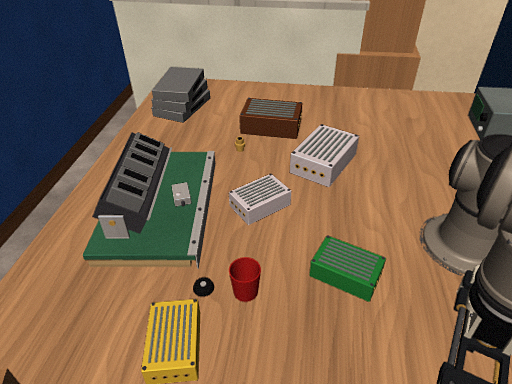

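```bash
python3 -c "
import cv2
i=cv2.imread('pics/top0.png')
cv2.imwrite('pics/topcrop.png',cv2.resize(i[110:250,150:350],None,fx=4,fy=4,interpolation=cv2.INTER_CUBIC))"
```

```text
(no output)
```

View pics/topcrop.png

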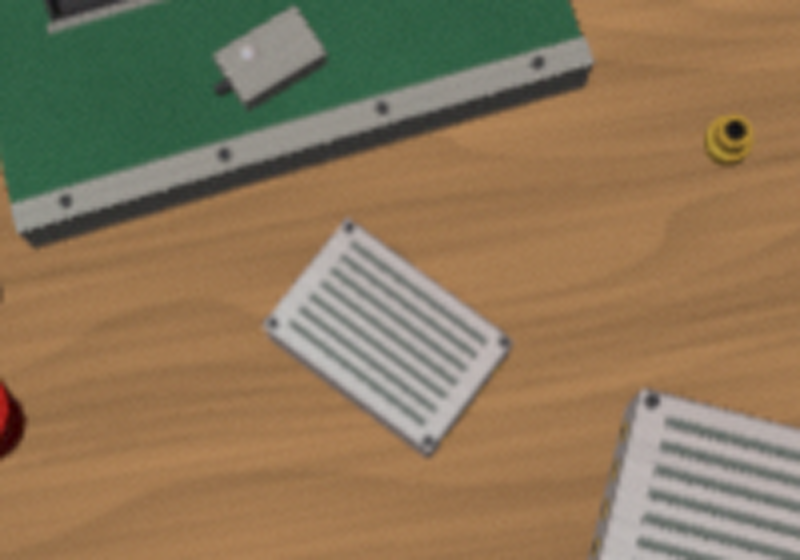

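The silver shells are at (247,195), the smaller, and (342,241), the larger. The brown, green and yellow ones are ruled out. The crop shows the smaller silver shell in front of the fence, so that is the one meant.

```bash
cat >> h.py <<'E'
def shellfit(c,px,z=54.):
    P=pix2w(c,px,z)[:,:2]
    (cx,cy),(w,h),a=cv2.minAreaRect(P.astype(np.float32))
    if w<h: a+=90; w,h=h,w
    return np.array([cx,cy]),w,h,a   # a = direction of long axis deg
E
python3 - <<'E'
from h import *
c=cap('top')
cr=lambda L:[(150+x/4,110+y/4) for x,y in L]
P=cr([(348,220),(512,343),(430,456),(265,325)])
print(pix2w(c,P,54).round(1)); print(shellfit(c,P))
print('bot',pix2w(c,cr([(37,246),(590,85)]),0).round(1)); 
q=pix2w(c,cr([(16,232),(592,65)]),50);print('top',q.round(1),np.linalg.norm(q[1]-q[0]))
for n in ['cup','coupler','pad','tuner']:
  for r in spot_point('top',n): print(n,cam2w(c,r['position']).round(0))
E
```

```text
[[ 636.2  -60.9   54. ]
 [ 528.8 -161.5   54. ]
 [ 459.2  -91.2   54. ]
 [ 569.7    9.    54. ]]
(array([547.70056152, -76.0350647 ]), 149.8379669189453, 98.91967010498047, 43.13188934326172)
bot [[ 668.9  174.5    0. ]
 [ 727.4 -262.2    0. ]]
top [[ 667.5  178.2   50. ]
 [ 725.5 -257.1   50. ]] 439.2098780986464
cup [540. 230.   0.]
cup [552. -76.   6.]
cup [644. 233.  -2.]
coupler [ 663. -350.    1.]
pad [642. 234.  -0.]
tuner [767. -24.  51.]
tuner [703. -39.  -4.]
```

```bash
python3 -m handwheel '{"translation":[[0.15,-0.35,-0.05],[0.15,-0.35,-0.05],[0.15,-0.35,-0.05],[0.15,-0.35,-0.05],[0.15,-0.35,-0.05],[0.15,-0.35,-0.05],[0.15,-0.35,-0.05],[0.15,-0.35,-0.05]],"twist":[0.04,0.04,0.04,0.04,0.04,0.04,0.04,0.04]}' 255
```

```text
time: 2.3
tool_pos: [373.7, 60.2, 188.8]
tcp_rot: [3.134, -0.004, 1.728]
contact_force: [0.7, 0.6, 0.1]
grip_width: 16.3
```

```bash
python3 -m handwheel '{"translation":[[0.15,-0.25,0],[0.15,-0.25,-0.05],[0.12,-0.2,-0.05],[0.04,-0.04,-0.2],[0,0,-0.25],[0,0,-0.25],[0,0,-0.15],[0,0,-0.04]],"twist":[-0.015,0,0,0,0,0,0,0]}' 255
python3 - <<'E'
from h import *
cap('top','t1.png')
E
```

```text
time: 3.3
tool_pos: [447.8, -60.6, 37.4]
tcp_rot: [3.127, -0.001, 1.695]
contact_force: [0.2, 0.6, -0.0]
grip_width: 0.4
```

View pics/t1.png

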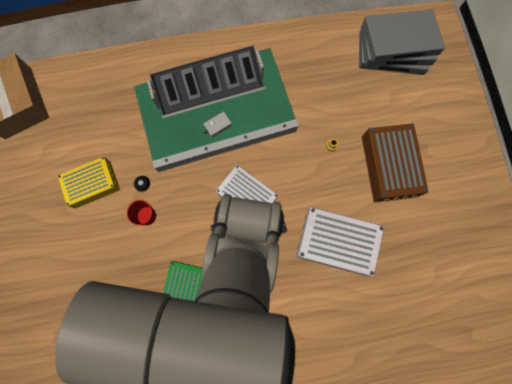

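```bash
python3 -m handwheel '{"translation":[[0.036,-0.038,0],[0.036,-0.038,0],[0.038,-0.038,0],[0.04,-0.036,0],[0.042,-0.033,0],[0.044,-0.03,0],[0.046,-0.027,0],[0.048,-0.023,0]],"twist":[0,0,0,0,0,0,0,0]}' 255
python3 - <<'E'
from h import *
cap('side','s2.png');cap('top','t2.png')
a=cv2.imread('pics/s2.png')[130:290,180:340]
b=cv2.imread('pics/t2.png')[120:280,150:310]
cv2.imwrite('pics/st2.png',cv2.resize(np.hstack([a,b]),None,fx=2.5,fy=2.5,interpolation=cv2.INTER_CUBIC))
E
```

```text
time: 4.35
tool_pos: [500.7, -103.2, 39.8]
tcp_rot: [3.126, -0.0, 1.695]
contact_force: [-2.2, 0.3, 0.5]
grip_width: 0.4
```

View pics/st2.png

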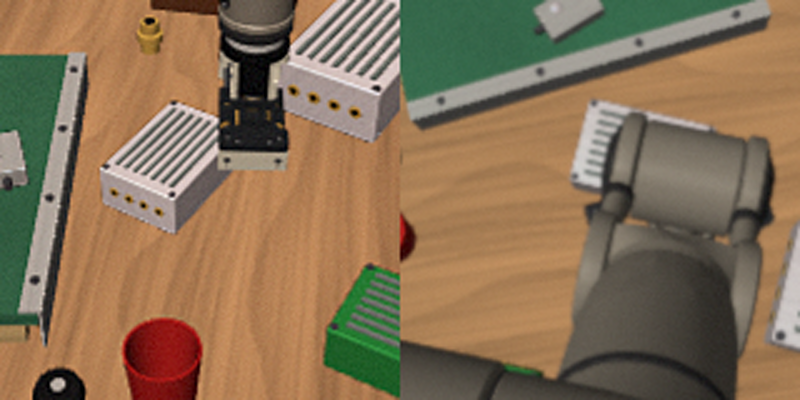

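Run:
```python
from h import *
s=cap('side');t=cap('top')
S=pix2w(s,[(221.2,197.2),(249.6,207.2),(250,170.4)],54);T=pix2w(t,[(226.8,160.8),(219.6,192.4)],54)
print(S.round(1),T.round(1))
for P in (S,T):
    d=P[1]-P[0]; v=d[:2]/np.linalg.norm(d[:2]); u=np.array([v[1],-v[0]]); m=(P[0]+P[1])[:2]/2
    print(np.linalg.norm(d),np.degrees(np.arctan2(u[1],u[0])),m-75*u)
```

```text
[[ 6.562e+02 -3.020e+01  5.400e+01]
 [ 5.710e+02 -4.000e-01  5.400e+01]
 [ 5.970e+02 -1.639e+02  5.400e+01]] [[ 6.533e+02 -3.380e+01  5.400e+01]
 [ 5.648e+02  1.000e-01  5.400e+01]]
90.25699919303673 70.72084653383021 [588.82152062 -86.08061405]
94.73033218719999 69.03293332504174 [582.24107351 -86.88308299]
```

```bash
python3 -m handwheel '{"translation":[[0.038,-0.016,0],[0.038,-0.014,0],[0.038,-0.012,0],[0.039,-0.009,0],[0.04,-0.006,0],[0.04,-0.003,0],[0.04,0,0],[0.01,0,0]],"twist":[0,0,0,0,0,0,0,0]}' 255
python3 - <<'E'
from h import *
cap('side','s3.png');cap('top','t3.png')
a=cv2.imread('pics/s3.png')[130:290,180:340]
b=cv2.imread('pics/t3.png')[120:280,150:310]
cv2.imwrite('pics/st3.png',cv2.resize(np.hstack([a,b]),None,fx=2.5,fy=2.5,interpolation=cv2.INTER_CUBIC))
E
```

```text
time: 5.55
tool_pos: [545.2, -112.6, 39.7]
tcp_rot: [3.126, 0.0, 1.696]
contact_force: [-3.6, -1.9, -0.1]
grip_width: 0.1
```

View pics/st3.png

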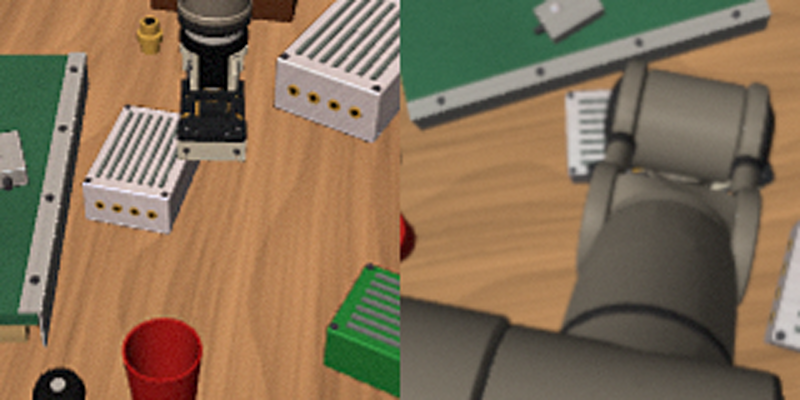

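Run:
```python
from h import *
s=cap('side');t=cap('top')
S=pix2w(s,[(213.6,204),(246.8,207.6),(232,172.4)],54);T=pix2w(t,[(216.8,156.8),(219.2,192)],54)
print(S.round(1),T.round(1))
d=S[0]-S[2];print('long',np.degrees(np.arctan2(d[1],d[0])),np.linalg.norm(d))
for P in (S,T):
    d=P[1]-P[0]; v=d[:2]/np.linalg.norm(d[:2]); u=np.array([v[1],-v[0]]); m=(P[0]+P[1])[:2]/2
    c=m-75*u;r=c-[697,-41]
    print(np.linalg.norm(d),np.degrees(np.arctan2(u[1],u[0])),c,'shelf',r@[.991,.133],r@[-.133,.991])
```

```text
[[ 6.705e+02  6.000e-01  5.400e+01]
 [ 5.782e+02  2.300e+00  5.400e+01]
 [ 6.489e+02 -1.465e+02  5.400e+01]] [[669.8  -7.   54. ]
 [566.2   1.1  54. ]]
long 81.63541466431505 148.64394447885127
92.34228441952821 88.96208468670775 [623.02251048 -73.55763277] shelf -77.64185727058181 -22.425607972732234
103.98814600846003 85.55350852994094 [612.19662361 -77.75216472] shelf -88.92818390927235 -25.14254617760347
```

```bash
python3 -m handwheel '{"translation":[[0.037,0.003,0],[0.037,0.004,0],[0.037,0.005,0],[0.033,0.005,0],[-0.1,-0.01,0],[-0.2,-0.03,0.05],[-0.25,-0.03,0.2],[-0.3,-0.05,0.2]],"twist":[0,0,0,0,0,0,0,0]}' 255
python3 - <<'E'
from h import *
cap('side','s4.png');cap('top','t4.png')
a=cv2.imread('pics/s4.png')[130:290,180:340]
b=cv2.imread('pics/t4.png')[120:280,150:310]
cv2.imwrite('pics/st4.png',cv2.resize(np.hstack([a,b]),None,fx=2.5,fy=2.5,interpolation=cv2.INTER_CUBIC))
E
```

```text
time: 6.75
tool_pos: [442.2, -127.3, 107.5]
tcp_rot: [3.121, 0.001, 1.698]
contact_force: [0.5, -1.4, 0.0]
grip_width: 0.7
```

View pics/st4.png

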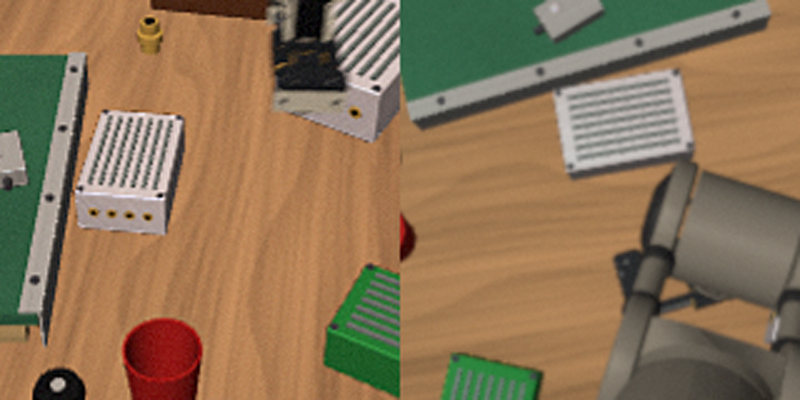

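The top view is clear, with the shell's corners at crop (555,91), (678,70), (692,151) and (572,177). It is nearly square and short of the fence.

Run:
```python
from h import *
t=cap('top');s=cap('side')
px=[((x-400)/2.5+150,y/2.5+120) for x,y in [(555,91),(678,70),(692,151),(572,177)]]
P=pix2w(t,px,54);print(P.round(1));c,w,h,a=shellfit(t,px);r=c-[697,-41]
print(c,w,h,a,'shelf',r@[.991,.133],r@[-.133,.991])
px=[(x/2.5+180,y/2.5+130) for x,y in [(78,187),(105,111),(184,117),(167,194)]]
P=pix2w(s,px,54);print(P.round(1));c,w,h,a=shellfit(s,px);r=c-[697,-41]
print(c,w,h,a,'shelf',r@[.991,.133],r@[-.133,.991])
```

```text
[[ 673.3    6.5   54. ]
 [ 675.3 -138.1   54. ]
 [ 577.7 -137.8   54. ]
 [ 569.8    1.7   54. ]]
[624.93988037 -68.09438324] 144.5677032470703 103.6257095336914 92.69496011734009 shelf -75.01513152313233 -17.266537879943847
[[ 676.3    4.7   54. ]
 [ 676.5 -132.6   54. ]
 [ 581.3 -134.3   54. ]
 [ 578.2    2.3   54. ]]
[628.7824707  -65.02455902] 137.3018035888672 98.07714080810547 91.28894519805908 shelf -70.7988378829956 -14.735406593322754
```

```bash
python3 -m handwheel '{"translation":[[0,0.12,0],[0.1,0.1,0],[0.15,0.08,0],[0.15,0.02,0],[0.15,0,-0.05],[0.05,0,-0.15],[0,0,-0.2],[0,0,-0.05]],"twist":[0,0,0,0,0,0,0,0]}' 0
python3 - <<'E'
from h import *
o=get_obs();r=o['tool_pos'][:2]-[697,-41];print('shelf',r@[.991,.133],r@[-.133,.991],o['grip_width'])
E
```

```text
time: 7.95
tool_pos: [547.2, -74.9, 33.2]
tcp_rot: [3.113, 0.002, 1.701]
contact_force: [-0.6, -0.3, -1.0]
grip_width: 75.8
shelf -152.91868409177016 -13.71419660272605 75.84455208567726
```

```bash
python3 -m handwheel '{"translation":[[0,0,0.03],[0.033,0.0045,0],[0.033,0.0045,0],[0.033,0.0045,0],[0.033,0.0045,0],[0.033,0.0045,0],[0.033,0.0045,0],[0.027,0.0035,0]],"twist":[0,0,0,0,0,0,0,0]}' 0
python3 - <<'E'
from h import *
o=get_obs();r=o['tool_pos'][:2]-[697,-41];print('shelf',r@[.991,.133],r@[-.133,.991],o['grip_width'])
cap('side','s5.png')
cv2.imwrite('pics/s5c.png',cv2.resize(cv2.imread('pics/s5.png')[130:290,180:340],None,fx=3.5,fy=3.5,interpolation=cv2.INTER_CUBIC))
E
```

```text
time: 8.95
tool_pos: [583.4, -70.4, 39.8]
tcp_rot: [3.113, 0.002, 1.701]
contact_force: [-4.3, -1.3, 3.1]
grip_width: 91.9
shelf -116.43840956658681 -14.009461239643123 91.87565485831428
```

View pics/s5c.png

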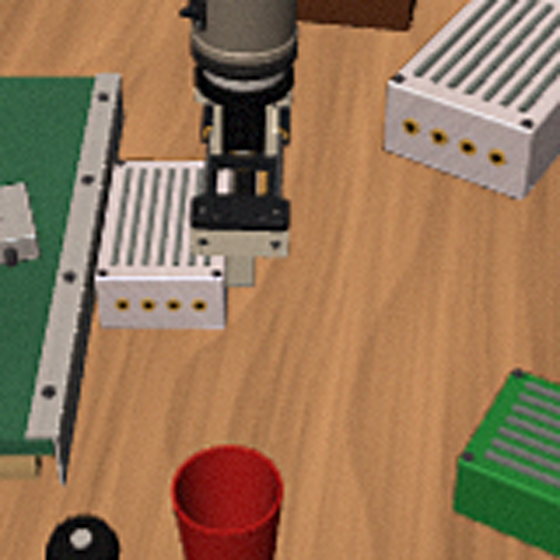

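The shell is square behind both fingers, about 7 mm from the fence. I'll press on gently until the force rises.

```bash
python3 -m handwheel '{"translation":[[0.015,0.002,0],[0.015,0.002,0],[0.01,0.0015,0],[0.01,0.0015,0],[0.008,0.001,0],[0.007,0.001,0],[0,0,0],[0,0,0]],"twist":[0,0,0,0,0,0,0,0]}' 0
python3 - <<'E'
from h import *
o=get_obs();r=o['tool_pos'][:2]-[697,-41];print('shelf',r@[.991,.133],r@[-.133,.991],o['contact_force'],o['moment'])
E
```

```text
time: 10.0
tool_pos: [590.4, -69.1, 39.8]
tcp_rot: [3.122, 0.001, 1.701]
contact_force: [-3.5, -0.7, 1.8]
grip_width: 91.6
shelf -109.36541069366865 -13.71687748742687 [-3.4919595  -0.72416166  1.84549022] [-0.07653534  0.71106655  0.04532442]
```

```bash
python3 -m handwheel '{"translation":[[0.01,0.0015,0],[0.01,0.0015,0],[0.01,0.0015,0],[0.01,0.0015,0],[0.01,0.0015,0],[0.01,0.0015,0],[0.01,0.0015,0],[0.01,0.0015,0]],"twist":[0,0,0,0,0,0,0,0]}' 0
python3 - <<'E'
from h import *
o=get_obs();r=o['tool_pos'][:2]-[697,-41];print('shelf',r@[.991,.133],r@[-.133,.991],o['contact_force'],o['moment'])
E
```

```text
time: 11.0
tool_pos: [590.8, -69.2, 40.0]
tcp_rot: [-3.134, -0.001, 1.703]
contact_force: [-10.6, -2.6, 7.4]
grip_width: 91.6
shelf -108.95297282638855 -13.812484949333943 [-10.62127498  -2.62422455   7.41184366] [-0.36590992  1.46990765  0.05574459]
```

```bash
python3 -m handwheel '{"translation":[[-0.05,-0.007,0],[-0.1,-0.015,0],[-0.25,-0.035,0],[-0.3,-0.04,0.1],[-0.25,-0.03,0.25],[-0.1,0,0.25],[0,0,0.1],[0,0,0]],"twist":[0,0,0,0,0,0,0,0]}' 0
python3 - <<'E'
from h import *
cap('side','s6.png');cap('top','t6.png')
a=cv2.imread('pics/s6.png')[130:290,180:340]
b=cv2.imread('pics/t6.png')[100:260,150:310]
cv2.imwrite('pics/st6.png',cv2.resize(np.hstack([a,b]),None,fx=2.5,fy=2.5,interpolation=cv2.INTER_CUBIC))
cv2.imwrite('pics/t6c.png',cv2.resize(cv2.imread('pics/t6.png')[120:220,190:310],None,fx=6,fy=6,interpolation=cv2.INTER_CUBIC))
E
```

```text
time: 12.0
tool_pos: [435.1, -89.0, 148.9]
tcp_rot: [3.129, 0.005, 1.702]
contact_force: [0.0, -0.3, -0.8]
grip_width: 91.6
```

View pics/st6.png

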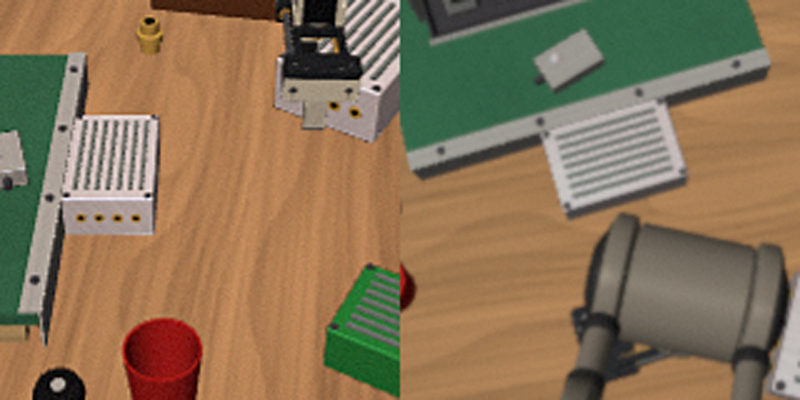

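View pics/t6c.png

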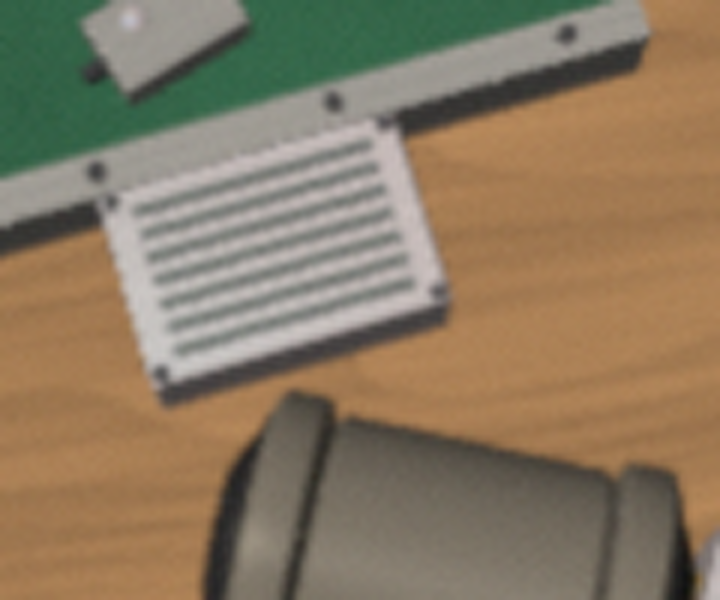

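Run:
```python
from h import *
t=cap('top')
px=[(x/6+190,y/6+120) for x,y in [(98,204),(393,118),(450,297),(160,383)]]
P=pix2w(t,px,54);print(P.round(1));c,w,h,a=shellfit(t,px);r=c-[697,-41]
print(c,w,h,a,'shelf',r@[.991,.133],r@[-.133,.991],'fence 97.6')
for n in ['cup','pad','tuner','coupler']:
  for q in spot_point('top',n)[:1]: print(n,cam2w(t,q['position']).round(0))
```

```text
[[ 683.1   21.8   54. ]
 [ 703.1 -125.9   54. ]
 [ 610.1 -138.1   54. ]
 [ 590.8    4.8   54. ]]
[646.61547852 -58.34364319] 149.0358123779297 93.81564331054688 97.68752670288086 shelf -52.237765335083004 -10.486409042358398 fence 97.6
cup [539. 228.  -0.]
pad [641. 235.  -1.]
tuner [766. -26.  52.]
coupler [ 663. -352.    2.]
```

```bash
python3 -c "
from plant import *
print(close_job())"
```

```text
the job is handed in; nothing more can be done
None
```

The small silver shell now lies with a long side flat against the fence. I handed the job in at about 12 s of the 64 s allowed, with the gripper clear of everything.

**What I did:** I swung the shell round about 50° by pushing near one corner with the closed fingers. By then it was about 5° off square and roughly 20 mm short of the fence. I then pushed it square and up to the fence with both open fingers against its back side.

**Last checks:**

| Check | Measured | Needed |
|---|---|---|
| Angle of long side vs fence | 97.7° vs 97.6° (about 0.1° apart) | within 3.4° |
| Shell centre, shelf x | about -52 mm | above -57 mm |
| Shell centre, shelf y | about -10 mm | -145 to 145 mm |

- **Contact with the fence:** the shell stopped moving as the push force rose to about 11 N, and it looks flush in both views.
- **Bystanders:** the cup, pad, coupler and tuner were found within about 3 mm of where they started, which is inside the error of the measurement.
- **One reading disagreed:** the last picture gave the shell's short side as 94 mm instead of 100 mm, so its centre position is uncertain by about 3 mm.
- **Not measured:** I did not check height or tilt separately. The shell looks flat on the table in both views.

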